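# Close the tasting box and slide it under the desk shelf

## Task

Make room on the tasting table: push the lid of the open tasting box shut, then push the closed box along the table into the open bay of the low desk shelf until it sits squarely and fully home against the bay's back panel. There is little headroom, so keep the box flat on the table all the way: only push it, never lift or tip it, and leave the tea bottle, teacup, phone and pencil where they are. Finish with the lid shut and the hand clear.

Things in the scene. Friction and masses are not known exactly. Their poses are not given: they have to be found in the camera images.
- box: loose wood-coloured tasting box, black six-cell insert, about 0.3 kg; 170 mm along x, 140 along y, 40 high with the lid shut (36 without). Origin: centre of its underside. Its x axis starts roughly along the shelf's x: push its face at x = -85 mm to send it into the bay; fully home, its origin is 55 mm inside the mouth and 30 mm of it still stands out. Slides on the table; friction varies
- lid (a joint): angle of the box's lid in rad: 0 shut, 1.57 upright, 2.0 at most (leaning outward). Lid: 170 x 140 x 4 mm panel with a clear window; hinge line along the box's x at y = +70 mm, z = 36 mm in the box's frame: open, it stands over the box's +y side and shuts towards -y
- lid_edge (a point): middle of the lid's free edge, opposite the hinge, 140 mm from the hinge line. The creased hinge gives under 0.5 N here: above about 1.2 rad the lid stays where it is left, below that it drops shut by itself in about a second
- shelf: low desk shelf of wood with a clear acrylic top, does not move: 150 mm deep, spans y = -309 to +97 mm, top board 47 to 59 mm above the table. Left part: open bay, y = -85 to +85 mm, 47 mm headroom, 140 mm deep to its back panel. Right part: shut drawer, knob juts out 16 mm (not used). Origin: on the table, middle of the bay's mouth; x points into the bay, y left, z up
- tea: bystander: green tea bottle with a white cap, 62 mm across, 155 mm tall, standing left of the shelf; origin at the centre of its underside
- teacup: bystander: blue teacup without handle, 72 mm across, 58 mm tall, standing on the shelf's top over the drawer; origin at the centre of its underside
- phone: bystander: dark phone lying flat, 147 x 71 x 8 mm, right of the work; origin at the centre of its underside, x along its length
- pencil: bystander: wooden pencil lying flat, 170 mm long, 7 mm thick, left of the work; origin at the centre of its underside, x along its length
Mind the look-alikes: they are no part of the job. Of the things that look like the box, the smaller one is meant.

How it is judged:
By the outcome, as a careful person would: the job done as asked, in the order asked, and still so for the second after the job is handed in, with the robot touching nothing.
It also fails if it takes over 72 s, if anything falls off the work surface, if the arm or the gripper's body presses on something with over 40 N, if the wrist force passes 120 N, or if a joint passes its speed limit or range.

## Robot

A 6-joint arm with a two-finger parallel gripper is mounted at the origin on the work surface. World frame = base frame: x ahead of the robot, y to its left, z up, the work surface at z = 0. Lengths are in mm, angles in rad, forces in N, time in s.
With the tool pointing down it reaches from about 350 to 975 mm from the base axis. Payload 7.1 kg.
Tool frame: the origin (TCP) lies midway between the tips of the shut fingers; the grasp point (between the pads) lies 19 mm behind it; z points along the fingers, y is the line along which they close (so a half turn about z gives the same grasp; the last joint's range is limited). The gripper opens to 88 mm and grips with 3 to 60 N. Pads are 20 mm wide; open, the fingers measure 115 mm over their backs; the gripper's body (75 mm by 178 mm) begins 61 mm behind the grasp point.
Start: joints at [1.251, 0.423, 1.63, -0, 1.089, -0.019], TCP at [185.146, 596.93, 222.675] pointing down, gripper open.
Joint ranges: [-3, 3], [-0.9, 2.11], [0.09, 2.58], [-1.31, 4.45], [0.11, 2.69], [-2.54, 2.54]. Speed limits (rad/s): [2.39, 2.39, 3.01, 3.14, 3.14, 3.14].

## Interface

Orientations are given as a rotation vector (axis times angle).
In Python, from workcell import ctrl gives the robot as it stands.
- The arm moves only by the shell command python3 -m inch 'ROWS' [OPENING]. ROWS is JSON, a list of rows, each an object with "xyz": the shift along the tool's x, y, z in mm, a list of three; "rot": the turn, a rotation vector about the tool's x, y, z in rad, a list of three. In form: [{"xyz": [dx, dy, dz], "rot": [ax, ay, az]}, ...]. A call has 1 to 12 rows; each row is the pose to reach, as a shift and turn from the pose commanded when the call began, along the tool's axes at that moment; what a row does not reach only later rows make up. A row lasts 1/12 s, in which the tool goes at most 41.7 mm and 7.16 degrees, less where a joint would pass 70% of its speed; a pose out of reach is approached as far as the arm can. A call with a gripper value outside its range is refused whole. OPENING is the closure in counts, from 0 (fully open) to 255 (shut), set as the call begins (- or left out, the last holds). The fingers move at their own pace and stop on an object; the grip force is fixed at half the most. Time passes only in rows, so rows that repeat a pose let the fingers close. It gives the time, the measured TCP pose, the force, the opening and the grip force at its end, in the units of the state.
- ctrl.get_obs(): the state, without advancing time (a new reading comes with each control period).
- ctrl.get_image(name): name is "scene" or "top" or "wrist"; returns the picture (420x560x3 uint8, red, green, blue); there is no depth.
- ctrl.camera_model(name): a dict with "fx", "fy", "cx", "cy" (pixels), "k1" (the pictures are not rectified: a ray, as slopes to the right and down, at radius r is drawn at 1 + k1 r^2 times it, then the intrinsics apply), "position" and "attitude" of the camera in the world. Camera axes: x right, y up, looking along -z (the intrinsics and any distortion apply to the point x, -y, -z); pixel columns grow to the right and rows downward; lengths in mm; the calibration is good to about 2 mm. A picture is of the moment at which its call begins: read the wrist's pose just before it. camera_model takes no time and is no camera call; for the wrist camera it gives the pose at the moment of the call.
- ctrl.close_job(): hands the job in; it is judged then, once.
The state is a dict: "t": time; "qpos": joint angles; "qvel": joint speeds; "joint_torque": joint torques, N m; "ee_pos": TCP position; "orientation": TCP orientation; "ft_force": force on the tool from outside, world axes, zero at the start; "moment": the same for the moment, N m; "width": finger opening in mm; "grasp_force": force on a finger pad.
Only numpy, scipy, OpenCV 4.12 (cv2) and the standard library are available. Lean on these libraries where they do the work, as an engineer would, in place of code of your own. Each camera call takes 0.05 s, during which the arm holds its last target. There are 200 camera calls.

## Working session

There is one attempt and no reset: what is moved stays moved. The work goes in short steps, Python scripts to look and compute and a shell command to move; the robot and the scene stay as the last step left them, time stands still between calls to the robot, and variables do not carry over. Pictures are saved under pics/ and viewed, at most 10 in all, crops included, and the job is handed in when it is done.

```bash
mkdir -p pics; python3 - <<'E'
from workcell import ctrl
import cv2,numpy as np
o=ctrl.get_obs();print(o['t'],o['ee_pos'],o['orientation'],o['width'])
for n in("scene","top"):
    cv2.imwrite(f'pics/{n}0.png',ctrl.get_image(n)[:,:,::-1]);print(n,ctrl.camera_model(n))
E
```

```text
0.0 [184.96755255 596.41914114 221.885635  ] [-4.70646565e-01 -3.10586575e+00  2.40636145e-03] 87.76594490786134
scene {'fx': 501.46610471844826, 'fy': 501.46610471844826, 'cx': 283.99496909365325, 'cy': 212.77026677669843, 'k1': -0.07418856800573663, 'position': array([1175.19866829,  338.68987522, 1237.51616169]), 'attitude': array([0.35967   , 0.58382183, 1.93077141])}
top {'fx': 453.2723837552404, 'fy': 453.2723837552404, 'cx': 281.78926767035114, 'cy': 208.65002721154187, 'k1': -0.08491735357869049, 'position': array([ 375.70881253,    1.90814727, 1110.12965325]), 'attitude': array([ 0.07859883, -0.10621582, -1.56535636])}
```

View pics/scene0.png

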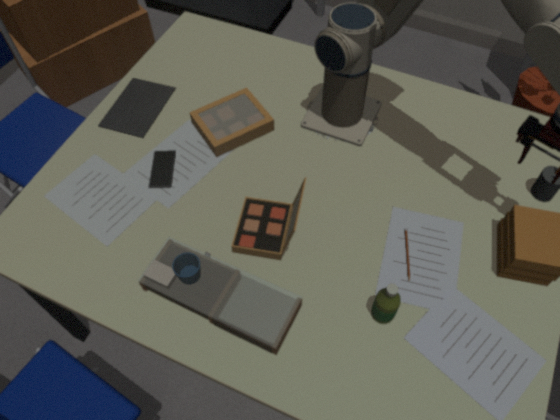

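View pics/top0.png

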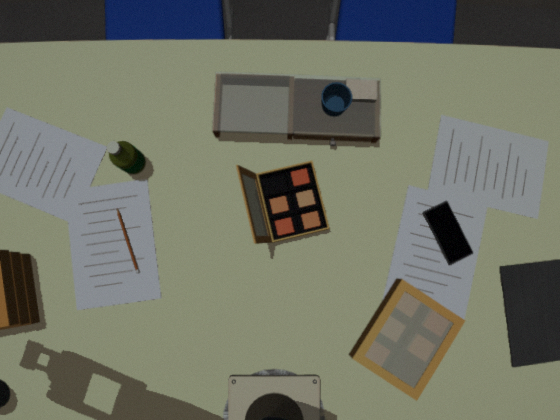

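The top view shows two candidates. The open six-cell box is at about (293,202) with its lid standing on the left (+y). A larger shut box is at (408,338), and there is a brown stack at (15,290). The smaller open one fits the description. The shelf's open bay is at (253,107). I'll confirm with an enlarged crop.

```bash
python3 - <<'E'
import cv2
a=cv2.imread('pics/top0.png')[60:260,200:400]
a=cv2.convertScaleAbs(a,alpha=1.5,beta=20)
cv2.imwrite('pics/crop0.png',cv2.resize(a,(600,600),interpolation=cv2.INTER_CUBIC))
E
cat > h.py <<'E'
import numpy as np,cv2
from scipy.spatial.transform import Rotation as R
from workcell import ctrl
def ray(n,uv,z,m=None):
    m=m or ctrl.camera_model(n)
    d=np.array([(uv[0]-m['cx'])/m['fx'],(uv[1]-m['cy'])/m['fy']]);s=d.copy()
    for _ in range(20): s=d/(1+m['k1']*(s@s))
    v=R.from_rotvec(m['attitude']).apply([s[0],-s[1],-1]);p=m['position']
    return p+v*(z-p[2])/v[2]
def proj(n,P,m=None):
    m=m or ctrl.camera_model(n)
    c=R.from_rotvec(m['attitude']).inv().apply(np.array(P,float)-m['position'])
    s=np.array([c[0],-c[1]])/-c[2]; s=s*(1+m['k1']*(s@s))
    return s*[m['fx'],m['fy']]+[m['cx'],m['cy']]
E
```

```text
(no output)
```

View pics/crop0.png

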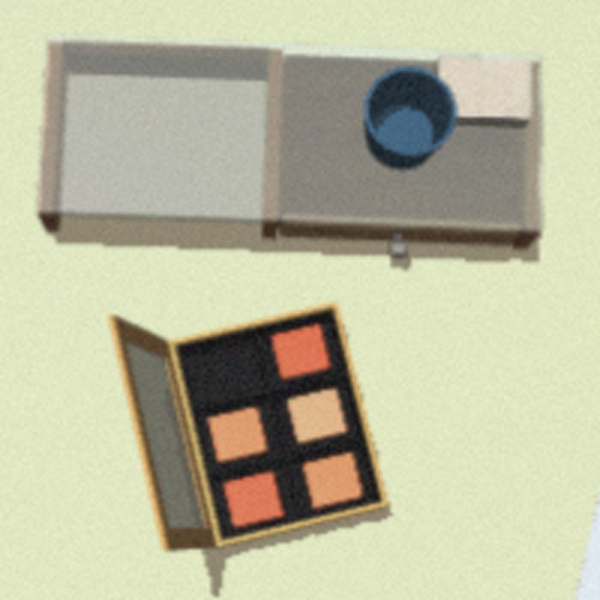

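The crop confirms it: an open box with a six-cell black insert. Rim corners in the crop are (335,307), (175,343), (217,543) and (385,503). The lid stands over the left side, with its free edge at about (113,318)-(165,548). The bay mouth's top edge runs about (42,213)-(272,220).

```bash
python3 - <<'E'
from h import *
c=lambda u,v:(200+u/3,60+v/3)
B=[ray('top',c(*p),36) for p in[(335,306),(174,343),(217,545),(386,504)]]
for b in B:print(b.round(1))
print('sizes',[np.linalg.norm(B[i]-B[(i+1)%4]).round(1) for i in range(4)])
ctr=np.mean(B,0);ax=(B[0]+B[1]-B[2]-B[3]);print('ctr',ctr,'yaw',np.arctan2(ax[1],ax[0]), 'yaw2',np.arctan2(*(-(B[1]+B[2]-B[0]-B[3])[:2]*[1,-1])))
S=[ray('top',c(*p),59) for p in[(40,213),(540,232),(540,53),(48,41)]]
for b in S:print('S',b.round(1))
print([np.linalg.norm(S[i]-S[(i+1)%4]).round(1) for i in range(4)])
d=S[0]-S[1];print('shelf yaw',np.arctan2(-d[0],d[1])); d=S[3]-S[2];print(np.arctan2(-d[0],d[1]))
# lid angle: free edge mid
yaw=np.arctan2(ax[1],ax[0]);u=np.array([-np.sin(yaw),np.cos(yaw)])
hm=(B[1]+B[2])/2
for a in np.arange(1.3,2.05,.1):
    q=-140*np.cos(a);P=np.r_[hm[:2]+u*q,36+140*np.sin(a)]
    e=[np.r_[P[:2]+s*85*np.array([np.cos(yaw),np.sin(yaw)]),P[2]] for s in(1,-1)]
    print(a.round(1),[((proj('top',x)-[200,60])*3).round(0) for x in e],P.round())
E
```

```text
[616.9 -89.   36. ]
[585.7  40.6  36. ]
[424.    5.3  36. ]
[ 456.9 -128.6   36. ]
sizes [np.float64(133.3), np.float64(165.5), np.float64(137.9), np.float64(164.8)]
ctr [520.88212934 -42.90845862  36.        ] yaw 0.2288872373813672 yaw2 0.23834169665104768
S [686.1 147.5  59. ]
S [ 673.8 -252.2   59. ]
S [ 825.2 -257.    59. ]
S [830.8 144.8  59. ]
[np.float64(399.9), np.float64(151.5), np.float64(401.8), np.float64(144.7)]
shelf yaw -0.030694590730498756
-0.013855028384584566
1.3 [array([217., 292.]), array([272., 527.])] [513. -13. 171.]
1.4 [array([198., 295.]), array([252., 531.])] [510.  -0. 174.]
1.5 [array([179., 299.]), array([233., 535.])] [507.  13. 176.]
1.6 [array([159., 303.]), array([213., 540.])] [504.  27. 176.]
1.7 [array([140., 308.]), array([193., 545.])] [501.  41. 175.]
1.8 [array([121., 313.]), array([174., 549.])] [498.  54. 172.]
1.9 [array([103., 318.]), array([155., 554.])] [495.  67. 168.]
2.0 [array([ 85., 324.]), array([137., 558.])] [492.  80. 163.]
```

```bash
cat >> h.py <<'E'
def go(x,y,z,phi):
    "tool-frame shift/turn to world x,y,z with finger line (tool y) at yaw phi, pointing down"
    o=ctrl.get_obs();T=R.from_rotvec(o['orientation'])
    ty=np.array([np.cos(phi),np.sin(phi),0]);tz=np.array([0,0,-1.]);tx=np.cross(ty,tz)
    D=R.from_matrix(np.c_[tx,ty,tz])
    print('xyz',T.inv().apply(np.array([x,y,z])-o['ee_pos']).round(1),'rot',(T.inv()*D).as_rotvec().round(3),'| t',round(o['t'],2),o['ee_pos'].round(1),'F',o['ft_force'].round(1))
E
python3 - <<'E'
from h import *
print(ray('top',(133,168),0),ray('top',(447,232),8),ray('top',(128,240),7))
go(490,90,220,0.235)
E
```

```text
[607.86353602 355.31577633   0.        ] [ 449.64932111 -427.12033325    8.        ] [427.46394603 358.0060277    7.        ]
xyz [-441.4 -393.4    2.5] rot [-1.000e-03  1.000e-03  1.035e+00] | t 0.1 [185.  596.5 222. ] F [-0.  -0.2  0.9]
```

```bash
T='{"xyz":[-441,-393,2],"rot":[0,0,1.035]}'; python3 -m inch '[{"xyz":[-441,-393,2],"rot":[0,0,1.035]},{"xyz":[-441,-393,2],"rot":[0,0,1.035]},{"xyz":[-441,-393,2],"rot":[0,0,1.035]},{"xyz":[-441,-393,2],"rot":[0,0,1.035]},{"xyz":[-441,-393,2],"rot":[0,0,1.035]},{"xyz":[-441,-393,2],"rot":[0,0,1.035]},{"xyz":[-441,-393,2],"rot":[0,0,1.035]},{"xyz":[-441,-393,2],"rot":[0,0,1.035]},{"xyz":[-441,-393,2],"rot":[0,0,1.035]},{"xyz":[-441,-393,2],"rot":[0,0,1.035]},{"xyz":[-441,-393,2],"rot":[0,0,1.035]},{"xyz":[-441,-393,2],"rot":[0,0,1.035]}]' 0
python3 -c "
from h import *
go(490,90,145,0.235)"
```

```text
t: 1.1
ee_pos: [443.6, 166.6, 220.9]
orientation: [-1.946, -2.467, 0.0]
ft_force: [0.9, 0.5, 0.1]
width: 87.8
grasp_force: 0.0
xyz [-85.3  27.3  75.9] rot [-0. -0.  0.] | t 1.1 [443.6 166.6 220.9] F [0.9 0.5 0.1]
```

```bash
python3 -m inch '[{"xyz":[-40,27,30],"rot":[0,0,0]},{"xyz":[-85,27,50],"rot":[0,0,0]},{"xyz":[-85,27,76],"rot":[0,0,0]},{"xyz":[-85,27,76],"rot":[0,0,0]},{"xyz":[-85,27,76],"rot":[0,0,0]}]'
python3 - <<'E'
from h import *
go(490,90,145,0.235)
a=cv2.convertScaleAbs(ctrl.get_image('scene')[120:270,200:400,::-1],alpha=1.5,beta=20)
cv2.imwrite('pics/s1.png',cv2.resize(a,(800,600),interpolation=cv2.INTER_CUBIC))
E
```

```text
t: 1.52
ee_pos: [487.8, 91.2, 143.4]
orientation: [-1.947, -2.461, 0.005]
ft_force: [-0.4, 0.4, 0.3]
width: 88.1
grasp_force: 0.0
xyz [-1.7  1.9 -1.6] rot [-0.005 -0.001 -0.003] | t 1.52 [487.8  91.2 143.4] F [-0.4  0.4  0.3]
```

View pics/s1.png

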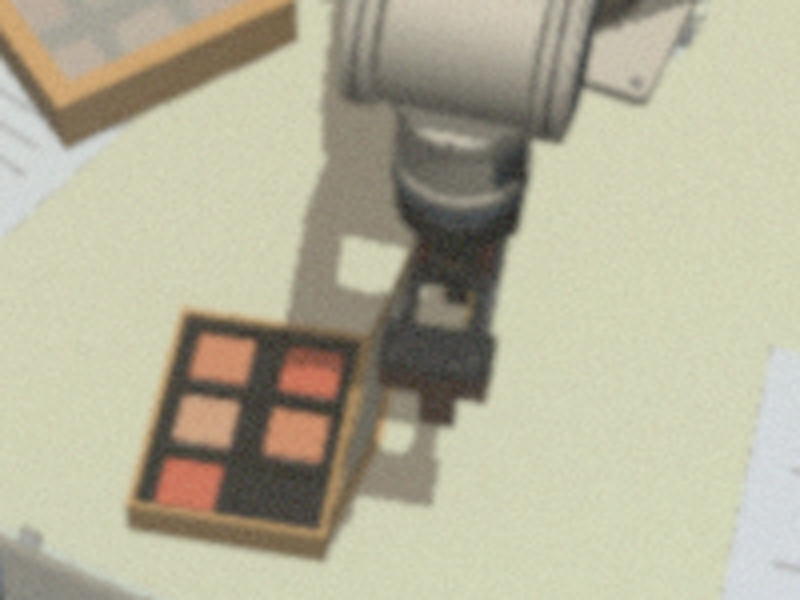

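The crop shows the fingers beyond the lid's outer side, at about (430,390), and the box unmoved. Now I'll push the lid over.

```bash
python3 -m inch '[{"xyz":[-10,0,0],"rot":[0,0,0]},{"xyz":[-20,0,0],"rot":[0,0,0]},{"xyz":[-28,0,0],"rot":[0,0,0]},{"xyz":[-36,0,0],"rot":[0,0,0]},{"xyz":[-44,0,0],"rot":[0,0,0]},{"xyz":[-52,0,0],"rot":[0,0,0]},{"xyz":[-60,0,0],"rot":[0,0,0]},{"xyz":[-68,0,0],"rot":[0,0,0]},{"xyz":[-76,0,0],"rot":[0,0,0]},{"xyz":[-84,0,0],"rot":[0,0,0]},{"xyz":[-92,0,0],"rot":[0,0,0]},{"xyz":[-100,0,0],"rot":[0,0,0]}]'
python3 -m inch '[{"xyz":[-8,0,0],"rot":[0,0,0]},{"xyz":[-16,0,0],"rot":[0,0,0]},{"xyz":[-24,0,0],"rot":[0,0,0]},{"xyz":[-24,0,0],"rot":[0,0,0]},{"xyz":[-24,0,-60],"rot":[0,0,0]},{"xyz":[-24,0,-60],"rot":[0,0,0]},{"xyz":[-24,0,-60],"rot":[0,0,0]},{"xyz":[-24,0,-60],"rot":[0,0,0]},{"xyz":[-24,0,-60],"rot":[0,0,0]},{"xyz":[-24,0,-60],"rot":[0,0,0]},{"xyz":[-24,0,-60],"rot":[0,0,0]},{"xyz":[-24,0,-60],"rot":[0,0,0]}]'
python3 - <<'E'
from h import *
go(580,-220,150,0.235)
a=cv2.convertScaleAbs(ctrl.get_image('scene')[120:270,200:400,::-1],alpha=1.5,beta=20)
cv2.imwrite('pics/s2.png',cv2.resize(a,(800,600),interpolation=cv2.INTER_CUBIC))
E
```

```text
t: 2.57
ee_pos: [512.6, -5.8, 144.9]
orientation: [-1.946, -2.466, 0.0]
ft_force: [-0.8, 0.9, -1.3]
width: 88.1
grasp_force: 0.0
t: 3.57
ee_pos: [517.4, -28.3, 204.0]
orientation: [-1.945, -2.465, 0.002]
ft_force: [0.0, -0.8, 0.3]
width: 88.1
grasp_force: 0.0
xyz [-201.1   16.3   53.9] rot [-0.002 -0.001  0.   ] | t 3.57 [517.4 -28.3 204. ] F [ 0.  -0.8  0.3]
```

View pics/s2.png

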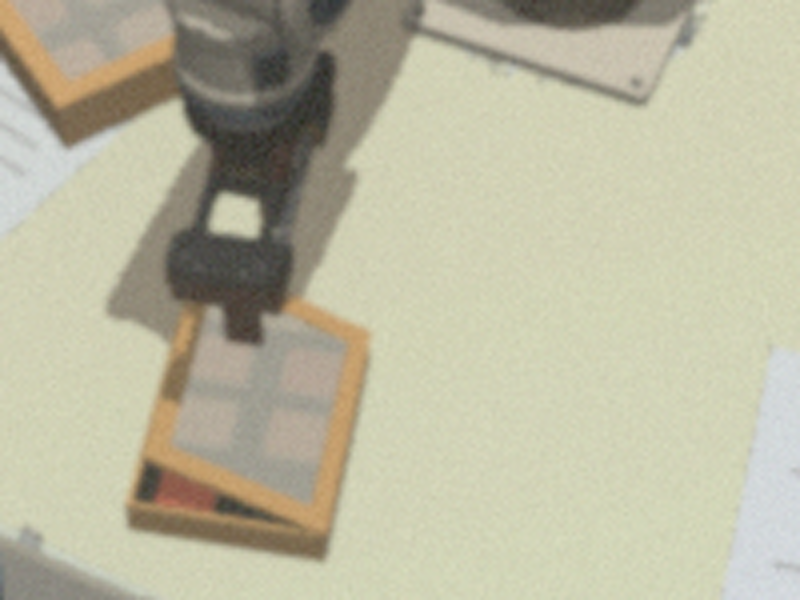

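The lid is falling shut and the box has not moved. Next I'll go round to the -y side.

```bash
python3 -m inch '[{"xyz":[-40,0,0],"rot":[0,0,0]},{"xyz":[-80,0,0],"rot":[0,0,0]},{"xyz":[-120,0,0],"rot":[0,0,0]},{"xyz":[-130,0,0],"rot":[0,0,0]},{"xyz":[-130,0,0],"rot":[0,0,0]},{"xyz":[-130,0,0],"rot":[0,0,0]}]'
python3 - <<'E'
from h import *
cv2.imwrite('pics/t2.png',cv2.resize(cv2.convertScaleAbs(ctrl.get_image('top')[60:260,200:400,::-1],alpha=1.5,beta=20),(600,600),interpolation=cv2.INTER_CUBIC))
go(547,-155,15,0.235)
E
```

```text
t: 4.12
ee_pos: [547.7, -154.6, 204.3]
orientation: [-1.947, -2.464, 0.0]
ft_force: [0.4, 0.7, 0.0]
width: 87.8
grasp_force: 0.0
xyz [ -1.2  -0.6 189.4] rot [-0.001 -0.001 -0.   ] | t 4.17 [ 547.5 -153.8  204.4] F [0.2 0.7 0.7]
```

View pics/t2.png

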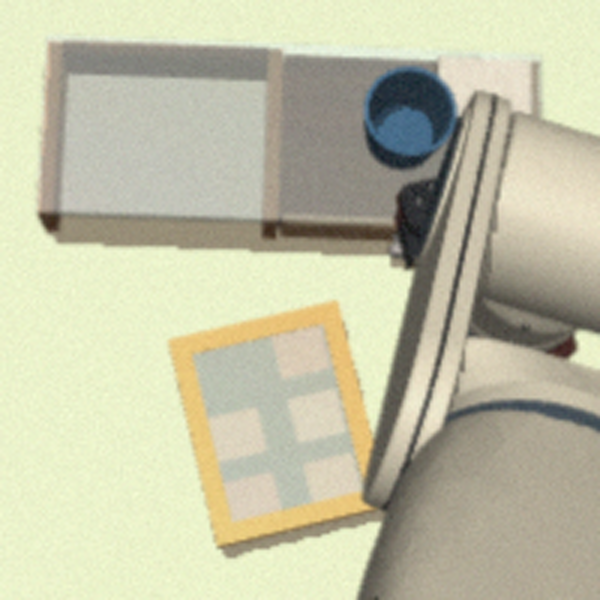

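The lid is shut and flush. Visible corners in the crop are (336,302), (169,342) and (218,545), so the box has not moved. I'll descend beside its -y face.

```bash
python3 -m inch '[{"xyz":[0,0,41],"rot":[0,0,0]},{"xyz":[0,0,82],"rot":[0,0,0]},{"xyz":[0,0,123],"rot":[0,0,0]},{"xyz":[0,0,160],"rot":[0,0,0]},{"xyz":[0,0,180],"rot":[0,0,0]},{"xyz":[0,0,188],"rot":[0,0,0]},{"xyz":[0,0,188],"rot":[0,0,0]},{"xyz":[6,0,188],"rot":[0,0,0]},{"xyz":[12,0,188],"rot":[0,0,0]},{"xyz":[18,0,188],"rot":[0,0,0]},{"xyz":[18,0,188],"rot":[0,0,0]}]'
python3 - <<'E'
from h import *
go(540,-121,15,.235)
for f in(.25,.5,.75,1): go(540-7*f,-121+97*f,15,.235-.26*f)
E
```

```text
t: 5.08
ee_pos: [544.4, -136.1, 18.4]
orientation: [1.944, 2.466, 0.001]
ft_force: [0.9, 0.4, -0.2]
width: 87.7
grasp_force: 0.0
xyz [15.7 -0.8  3.4] rot [0.002 0.001 0.001] | t 5.08 [ 544.4 -136.1   18.4] F [ 0.9  0.4 -0.2]
xyz [39.7  3.2  3.4] rot [0.002 0.001 0.066] | t 5.08 [ 544.4 -136.1   18.4] F [ 0.9  0.4 -0.2]
xyz [63.7  7.1  3.4] rot [0.002 0.001 0.131] | t 5.08 [ 544.4 -136.1   18.4] F [ 0.9  0.4 -0.2]
xyz [87.7 11.1  3.4] rot [0.002 0.001 0.196] | t 5.08 [ 544.4 -136.1   18.4] F [ 0.9  0.4 -0.2]
xyz [111.7  15.1   3.4] rot [0.002 0.    0.261] | t 5.08 [ 544.4 -136.1   18.4] F [ 0.9  0.4 -0.2]
```

```bash
python3 -m inch '[{"xyz":[5,0,1],"rot":[0,0,0]},{"xyz":[10,0,2],"rot":[0,0,0]},{"xyz":[15,0,3],"rot":[0,0,0]},{"xyz":[20,0,3],"rot":[0,0,0.012]},{"xyz":[25,1,3],"rot":[0,0,0.025]},{"xyz":[30,1.5,3],"rot":[0,0,0.04]},{"xyz":[35,2.4,3],"rot":[0,0,0.053]},{"xyz":[40,3.2,3],"rot":[0,0,0.066]},{"xyz":[46,4.2,3],"rot":[0,0,0.082]},{"xyz":[52,5.2,3],"rot":[0,0,0.098]},{"xyz":[58,6.2,3],"rot":[0,0,0.115]},{"xyz":[64,7.1,3],"rot":[0,0,0.131]}]'
python3 - <<'E'
from h import *
for f in(.75,1): go(540-7*f,-121+97*f,15,.235-.26*f)
E
```

```text
t: 6.08
ee_pos: [536.1, -72.9, 14.0]
orientation: [2.105, 2.332, -0.0]
ft_force: [-0.1, -3.4, 1.3]
width: 87.7
grasp_force: 1.2
xyz [24.6  1.2 -1. ] rot [-0.     0.     0.062] | t 6.08 [536.1 -72.9  14. ] F [-0.1 -3.4  1.3]
xyz [48.9  1.9 -1. ] rot [-0.     0.     0.127] | t 6.08 [536.1 -72.9  14. ] F [-0.1 -3.4  1.3]
```

```bash
python3 -m inch '[{"xyz":[6,0.3,0],"rot":[0,0,0.016]},{"xyz":[12,0.6,0],"rot":[0,0,0.032]},{"xyz":[18,0.9,0],"rot":[0,0,0.047]},{"xyz":[24,1.2,0],"rot":[0,0,0.063]},{"xyz":[30,1.4,0],"rot":[0,0,0.08]},{"xyz":[36,1.6,0],"rot":[0,0,0.095]},{"xyz":[42,1.8,0],"rot":[0,0,0.11]},{"xyz":[46,1.9,0],"rot":[0,0,0.12]},{"xyz":[49,1.9,0],"rot":[0,0,0.127]},{"xyz":[49,1.9,0],"rot":[0,0,0.127]},{"xyz":[29,1.9,0],"rot":[0,0,0.127]},{"xyz":[9,1.9,0],"rot":[0,0,0.127]}]'
python3 -m inch '[{"xyz":[-40,0,-40],"rot":[0,0,0]},{"xyz":[-70,0,-80],"rot":[0,0,0]},{"xyz":[-90,0,-120],"rot":[0,0,0]},{"xyz":[-130,0,-150],"rot":[0,0,0]},{"xyz":[-170,0,-150],"rot":[0,0,0]},{"xyz":[-190,0,-150],"rot":[0,0,0]},{"xyz":[-190,0,-150],"rot":[0,0,0]}]'
python3 - <<'E'
from h import *
cv2.imwrite('pics/t3.png',cv2.resize(cv2.convertScaleAbs(ctrl.get_image('top')[60:260,200:400,::-1],alpha=1.5,beta=20),(600,600),interpolation=cv2.INTER_CUBIC))
go(410,56,165,1.546)
E
```

```text
t: 7.08
ee_pos: [536.9, -63.7, 13.9]
orientation: [-2.244, -2.198, -0.0]
ft_force: [0.2, -0.6, -0.7]
width: 87.9
grasp_force: 0.0
t: 7.67
ee_pos: [534.2, -260.3, 166.9]
orientation: [2.246, 2.187, 0.002]
ft_force: [0.4, 0.3, 0.9]
width: 87.7
grasp_force: 0.0
xyz [ 310.5 -131.9   -0.5] rot [ 1.000e-03  4.000e-03 -1.573e+00] | t 7.72 [ 533.3 -258.   165.4] F [-0.5  0.1  0.4]
```

View pics/t3.png

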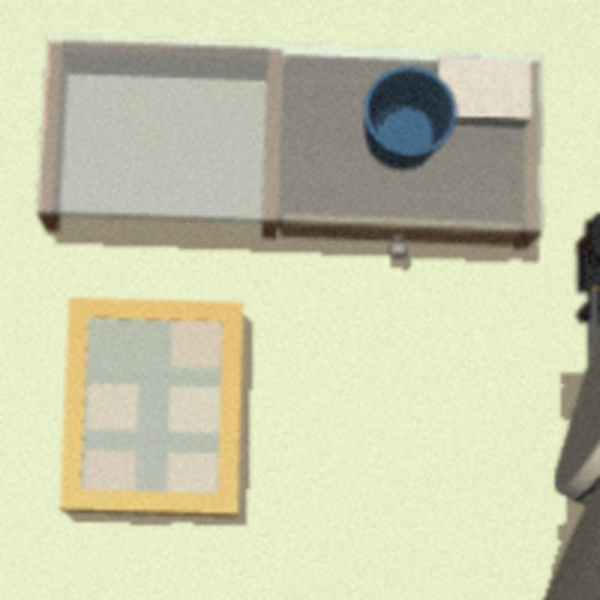

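The box is now below the bay mouth and nearly square to it. Top corners in the crop are (69,298), (243,302), (239,514) and (62,510).

```bash
python3 - <<'E'
from h import *
c=lambda u,v:(200+u/3,60+v/3)
B=[ray('top',c(*p),40) for p in[(69,298),(243,302),(239,514),(62,510)]]
ctr=np.mean(B,0);a=B[0]+B[1]-B[2]-B[3];l=B[0]+B[3]-B[1]-B[2]
print(ctr,[np.linalg.norm(B[i]-B[(i+1)%4]).round(1) for i in range(4)],np.arctan2(a[1],a[0]),np.arctan2(-l[0],l[1]))
# bay top edges (z=59): left outer wall y=97, divider left edge y=-85, front
for n,p in dict(Lfront=(41,213),Lback=(48,41),divLfront=(263,219),divLback=(268,50),Rf=(540,232)).items(): print(n,ray('top',c(*p),59).round(1))
print('L foot',ray('top',c(54,231),0).round(1),'div foot',ray('top',c(270,238),0).round(1))
E
```

```text
[534.81274163  56.54304802  40.        ] [np.float64(139.8), np.float64(170.5), np.float64(139.5), np.float64(170.5)] -0.014995911799390665 -0.018368502654253945
Lfront [686.1 146.7  59. ]
Lback [830.8 144.8  59. ]
divLfront [682.1 -30.1  59. ]
divLback [824.2 -34.1  59. ]
Rf [ 673.8 -252.2   59. ]
L foot [687.9 143.5   0. ] div foot [682.9 -37.7   0. ]
```

Relative to the bay the box is off by under 0.01 rad and about 1–2 mm laterally, which is good. Next I'll move behind its -x face.

```bash
python3 -m inch '[{"xyz":[40,-20,0],"rot":[0,0,-0.12]},{"xyz":[80,-40,0],"rot":[0,0,-0.24]},{"xyz":[120,-60,0],"rot":[0,0,-0.36]},{"xyz":[150,-80,0],"rot":[0,0,-0.48]},{"xyz":[180,-100,0],"rot":[0,0,-0.6]},{"xyz":[210,-120,0],"rot":[0,0,-0.72]},{"xyz":[240,-130,0],"rot":[0,0,-0.84]},{"xyz":[270,-132,0],"rot":[0,0,-0.96]},{"xyz":[300,-132,0],"rot":[0,0,-1.08]},{"xyz":[312,-132,0],"rot":[0,0,-1.2]},{"xyz":[312,-132,0],"rot":[0,0,-1.32]},{"xyz":[312,-132,0],"rot":[0,0,-1.44]}]'
python3 -c "
from h import *
go(415,58.5,15,1.553)"
```

```text
t: 8.72
ee_pos: [406.4, 62.7, 163.3]
orientation: [-0.227, -3.131, -0.0]
ft_force: [0.2, -0.2, -1.0]
width: 87.8
grasp_force: 0.0
xyz [ -9.4  -2.9 148.3] rot [ 0.    -0.002 -0.127] | t 8.72 [406.4  62.7 163.3] F [ 0.2 -0.2 -1. ]
```

```bash
python3 -m inch '[{"xyz":[0,-3,0],"rot":[0,0,-0.12]},{"xyz":[-5,-3,40],"rot":[0,0,-0.127]},{"xyz":[-9,-3,80],"rot":[0,0,-0.127]},{"xyz":[-9,-3,115],"rot":[0,0,-0.127]},{"xyz":[-9,-3,138],"rot":[0,0,-0.127]},{"xyz":[-9,-3,148],"rot":[0,0,-0.127]},{"xyz":[-9,-3,148],"rot":[0,0,-0.127]},{"xyz":[-9,-3,148],"rot":[0,0,-0.127]}]'
python3 -c "
from h import *
go(550,56,15,1.553)
go(643,54.5,15,1.553)"
```

```text
t: 9.38
ee_pos: [415.7, 56.9, 16.0]
orientation: [-0.041, -3.14, 0.0]
ft_force: [-0.0, 0.7, 0.1]
width: 87.8
grasp_force: 0.0
xyz [-134.3    2.7    0.7] rot [-0.    -0.002 -0.009] | t 9.38 [415.7  56.9  16. ] F [-0.   0.7  0.1]
xyz [-227.3    3.6    0.6] rot [-0.    -0.002 -0.009] | t 9.38 [415.7  56.9  16. ] F [-0.   0.7  0.1]
```

```bash
python3 -m inch '[{"xyz":[-7,0,0],"rot":[0,0,-0.009]},{"xyz":[-14,0,0],"rot":[0,0,-0.009]},{"xyz":[-21,0,0],"rot":[0,0,-0.009]},{"xyz":[-28,0.5,0],"rot":[0,0,-0.009]},{"xyz":[-35,0.5,0],"rot":[0,0,-0.009]},{"xyz":[-42,1,0],"rot":[0,0,-0.009]},{"xyz":[-49,1,0],"rot":[0,0,-0.009]},{"xyz":[-56,1,0],"rot":[0,0,-0.009]},{"xyz":[-63,1.5,0],"rot":[0,0,-0.009]},{"xyz":[-70,1.5,0],"rot":[0,0,-0.009]},{"xyz":[-78,2,0],"rot":[0,0,-0.009]},{"xyz":[-85,2,0],"rot":[0,0,-0.009]}]'
python3 - <<'E'
from h import *
cv2.imwrite('pics/t4.png',cv2.resize(cv2.convertScaleAbs(ctrl.get_image('top')[60:260,200:400,::-1],alpha=1.5,beta=20),(600,600),interpolation=cv2.INTER_CUBIC))
go(643,54.5,15,1.553)
E
```

```text
t: 10.38
ee_pos: [502.5, 56.2, 15.9]
orientation: [0.028, 3.141, 0.0]
ft_force: [-1.0, 0.3, -1.5]
width: 87.9
grasp_force: 0.7
xyz [-138.6    0.7    1.6] rot [ 0.     0.003 -0.   ] | t 10.43 [504.4  56.2  16.2] F [0.3 0.2 0.2]
```

View pics/t4.png

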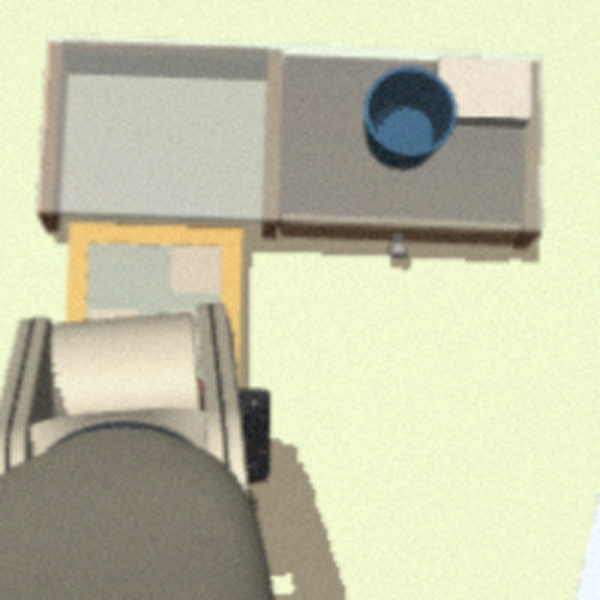

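The box's front corners are at (69,222) and (243,226) in the crop, just at the mouth between the walls at about (57) and (263). Both sides have clearance and the front edge is parallel to the mouth, so I'll go on.

```bash
python3 -m inch '[{"xyz":[-7,0,0],"rot":[0,0,0]},{"xyz":[-14,0,0],"rot":[0,0,0]},{"xyz":[-21,0.2,0],"rot":[0,0,0]},{"xyz":[-28,0.4,0],"rot":[0,0,0]},{"xyz":[-35,0.5,0],"rot":[0,0,0]},{"xyz":[-42,0.6,0],"rot":[0,0,0]},{"xyz":[-50,0.7,0],"rot":[0,0,0]},{"xyz":[-58,0.8,0],"rot":[0,0,0]},{"xyz":[-66,1,0],"rot":[0,0,0]},{"xyz":[-74,1,0],"rot":[0,0,0]},{"xyz":[-82,1,0],"rot":[0,0,0]},{"xyz":[-90,1,0],"rot":[0,0,0]}]'
python3 -m inch '[{"xyz":[-6,0,0],"rot":[0,0,0]},{"xyz":[-12,0,0],"rot":[0,0,0]},{"xyz":[-18,0,0],"rot":[0,0,0]},{"xyz":[-23,0,0],"rot":[0,0,0]},{"xyz":[-28,0,0],"rot":[0,0,0]},{"xyz":[-32,0,0],"rot":[0,0,0]},{"xyz":[-36,0,0],"rot":[0,0,0]}]'
python3 -c "
from h import *
go(643,54.5,15,1.553)"
```

```text
t: 11.43
ee_pos: [592.1, 55.5, 16.0]
orientation: [-0.028, -3.141, 0.0]
ft_force: [-2.1, -0.5, -0.4]
width: 87.9
grasp_force: 0.8
t: 12.02
ee_pos: [627.7, 54.9, 16.0]
orientation: [-0.028, -3.141, -0.0]
ft_force: [-3.1, -0.6, 2.0]
width: 87.4
grasp_force: 1.4
xyz [-15.3  -0.1   1. ] rot [ 0. -0. -0.] | t 12.02 [627.7  54.9  16. ] F [-3.1 -0.6  2. ]
```

Now small steps until contact shows in the force reading.

```bash
python3 -m inch '[{"xyz":[-2,0,0],"rot":[0,0,0]},{"xyz":[-4,0,0],"rot":[0,0,0]},{"xyz":[-6,0,0],"rot":[0,0,0]},{"xyz":[-8,0,0],"rot":[0,0,0]}]'; python3 -m inch '[{"xyz":[-1,0,0],"rot":[0,0,0]},{"xyz":[-2,0,0],"rot":[0,0,0]},{"xyz":[-3,0,0],"rot":[0,0,0]}]'
```

```text
t: 12.35
ee_pos: [635.4, 54.8, 15.9]
orientation: [-0.028, -3.141, 0.0]
ft_force: [-3.1, 0.6, 0.7]
width: 87.8
grasp_force: 1.2
t: 12.6
ee_pos: [638.3, 54.7, 16.0]
orientation: [-0.028, -3.141, 0.0]
ft_force: [-2.0, -0.4, 1.5]
width: 88.0
grasp_force: 1.3
```

```bash
for i in 1 2 3; do python3 -m inch '[{"xyz":[-1,0,0],"rot":[0,0,0]},{"xyz":[-2,0,0],"rot":[0,0,0]}]' | egrep 'ee_pos|ft_f'; done
```

```text
ee_pos: [640.4, 54.7, 16.0]
ft_force: [-2.7, -0.2, 0.8]
ee_pos: [642.4, 54.6, 15.9]
ft_force: [-2.5, -0.2, 1.2]
ee_pos: [643.6, 54.6, 15.9]
ft_force: [-7.7, 0.9, 5.9]
```

```bash
for i in 1 2; do python3 -m inch '[{"xyz":[-1,0,0],"rot":[0,0,0]},{"xyz":[-1,0,0],"rot":[0,0,0]}]' | egrep 'ee_pos|orient|ft_f'; python3 -c "
from h import *
print(ctrl.get_obs()['moment'])"; done
```

```text
ee_pos: [643.6, 54.6, 15.8]
orientation: [-0.028, -3.137, 0.0]
ft_force: [-7.8, -0.1, 6.6]
[ 0.06413679  1.31555639 -0.01799489]
ee_pos: [643.5, 54.6, 15.7]
orientation: [-0.028, -3.135, 0.0]
ft_force: [-10.9, 0.8, 7.4]
[ 0.08005227  1.74438229 -0.03325941]
```

It has seated hard at 643.5 with a balanced load. I'll back off, raise the arm and look.

```bash
python3 -m inch '[{"xyz":[5,0,0],"rot":[0,0,0]},{"xyz":[25,0,0],"rot":[0,0,0]},{"xyz":[60,0,0],"rot":[0,0,0]},{"xyz":[100,0,-20],"rot":[0,0,0]},{"xyz":[140,0,-60],"rot":[0,0,0]},{"xyz":[180,0,-100],"rot":[0,0,0]},{"xyz":[215,0,-140],"rot":[0,0,0]},{"xyz":[215,0,-140],"rot":[0,0,0]}]'
python3 - <<'E'
from h import *
a=lambda n,y,x:cv2.resize(cv2.convertScaleAbs(ctrl.get_image(n)[y:y+150,x:x+100,::-1],alpha=1.5,beta=20),(400,600),interpolation=cv2.INTER_CUBIC)
cv2.imwrite('pics/t5.png',np.hstack([a('top',60,205),a('scene',225,205)]))
E
```

```text
t: 14.1
ee_pos: [432.3, 58.4, 155.3]
orientation: [0.028, 3.14, 0.0]
ft_force: [1.1, 1.0, 0.9]
width: 87.7
grasp_force: 0.0
```

View pics/t5.png

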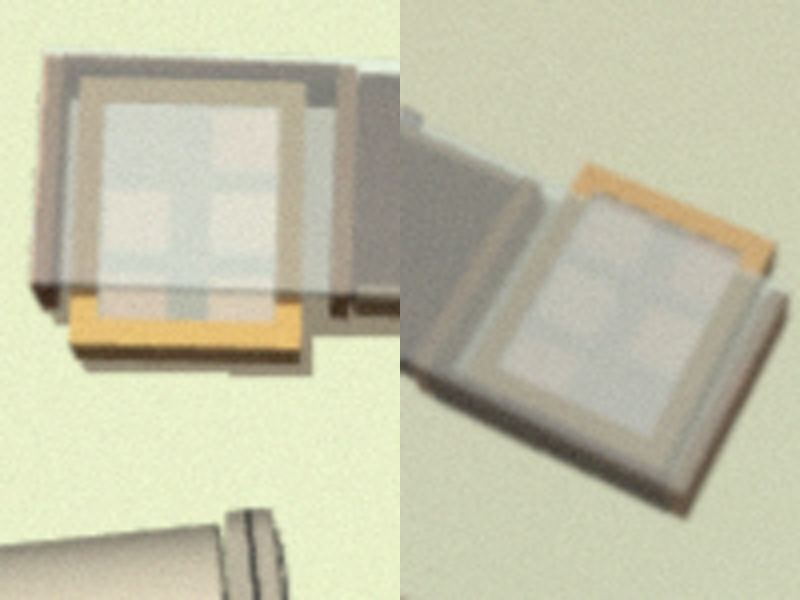

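The box sits square in the bay, with its rear edge at about (70,345)-(301,350) parallel to the mouth. About 30 mm stands out, the lid is shut and the hand is clear.

```bash
python3 -c "
from workcell import ctrl
print(ctrl.close_job())"
```

```text
the job is handed in; nothing more can be done
None
```

The job is handed in, with no verdict returned: the lid is shut and the box sits square against the bay's back panel, about 30 mm standing out. It was only pushed, the bystanders were not touched, and the hand is clear at about 14 s.

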